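# Release the tub caddy and stack the food tub

### The job

Three interlocked levers lean over the lid of the caddy's lower tub: throw all three fully back, away from you, in whatever order the caddy lets them go - feel which ones are blocked and never force those. Then stack the loose lidded tub on the lower one, all four feet seated in the recesses of its lid, set down gently and let go, without knocking over anything on the worktop.

Things in the scene. Friction and masses are not known exactly. Their poses are not given: they have to be found in the camera images.
- caddy: Fixed steel caddy, 242 wide (y). Origin on the worktop under the centre of its built-in lower tub; x points from that tub to the lever box, away from the robot; z up. Lever box: x 66 to 150, 210 wide, 85 high. Wire rack above it on posts at x = 185, y = +-115.
- rack_front (a point): middle of the lower of two level wire rails (heights 250 and 300) along the rack's front, caddy x = 118. It hangs over the levers: a tool pointing straight down cannot follow a lever to the end of its throw, one tilted 25 to 40 degrees, its body towards the robot, can.
- lid_mid (a point): centre of the top face of the lower tub's grey lid, 85 above the worktop, axes as the caddy's. The lid is flat, 100 (x) by 164 (y), with four square recesses, 20 wide and 6.5 deep, centred at x = +-30, y = +-58.
- tub_rib (a point): Loose white tub, grey lid, 92 (x) by 152 (y), 92 high, about 0.35 kg. This point: centre of the upright grip rib on its lid (60 long in x, 14 thick in y, 30 tall). Four round tapered corner feet, 16 across and 10 tall, at x = +-30, y = +-58, undersides 77 below this point. z up. Either way round will do.
- tub_foot (a point): point of the loose tub midway between its four feet, level with their undersides, 77 below tub_rib
- lever_m_knob (a point): centre of the black ball knob (22 across) of one of three identical levers: 12 thick steel rods, 120 from pivot to knob centre. Pivots: caddy x = 88, height 95, y = -65, 0 or 65. Which name stands where changes from start to start.
- lever_m (a joint): angle of that lever: 0 leaning 30 degrees towards the robot (knob at caddy x = 28, height 199), 0.96 fully back (25 degrees past upright). Stays where left; 2 to 6 N moves it. Two are locked at the start: a locked one gives 0.1 to 0.2, then stops hard. Throwing the right one fully back frees the next. The order, by place, varies and is unmarked: found by trying.
- lever_k_knob (a point): centre of the black ball knob (22 across) of one of three identical levers: 12 thick steel rods, 120 from pivot to knob centre. Pivots: caddy x = 88, height 95, y = -65, 0 or 65. Which name stands where changes from start to start.
- lever_k (a joint): angle of that lever: 0 leaning 30 degrees towards the robot (knob at caddy x = 28, height 199), 0.96 fully back (25 degrees past upright). Stays where left; 2 to 6 N moves it. Two are locked at the start: a locked one gives 0.1 to 0.2, then stops hard. Throwing the right one fully back frees the next. The order, by place, varies and is unmarked: found by trying.
- lever_t_knob (a point): centre of the black ball knob (22 across) of one of three identical levers: 12 thick steel rods, 120 from pivot to knob centre. Pivots: caddy x = 88, height 95, y = -65, 0 or 65. Which name stands where changes from start to start.
- lever_t (a joint): angle of that lever: 0 leaning 30 degrees towards the robot (knob at caddy x = 28, height 199), 0.96 fully back (25 degrees past upright). Stays where left; 2 to 6 N moves it. Two are locked at the start: a locked one gives 0.1 to 0.2, then stops hard. Throwing the right one fully back frees the next. The order, by place, varies and is unmarked: found by trying.
- bowl: bystander: white open bowl, 120 across, 50 high, standing; origin at the centre of its underside
- spice_jar: bystander: small glass jar with black cap, 44 across, 85 high, standing; origin at the centre of its underside
- can: bystander: metal can, 66 across, 100 high, standing; origin at the centre of its underside
- mug: bystander: blue mug, 80 across, 90 high, standing; origin at the centre of its underside
- sauce: bystander: amber glass bottle, 60 across, 190 high, standing; origin at the centre of its underside
- pepper_mill: bystander: dark wooden pepper mill, 52 across, 135 high, standing; origin at the centre of its underside
Not all that is in view belongs to the job. Of the things that look like the part that bears tub_rib, the middle-sized one is meant.

How it is judged:
By the outcome, as a careful person would: the job done as asked, in the order asked, and still so for the second after the job is handed in, with the robot touching nothing.
It also fails if it takes over 72 s, if anything falls off the work surface, if the arm or the gripper's body presses on something with over 40 N, if the wrist force passes 120 N, or if a joint passes its speed limit or range.

### The arm

A 7-joint arm with a two-finger parallel gripper is mounted at the origin on the work surface. World frame = base frame: x ahead of the robot, y to its left, z up, the work surface at z = 0. Lengths are in m, angles in rad, forces in N, time in s.
With the tool pointing down it reaches from about 0.35 to 0.9 m from the base axis. Payload 7.2 kg.
Tool frame: the origin (TCP) lies between the finger pads; the fingertips stand 25 mm ahead of it and the grasp point (between the pads) lies 6 mm ahead of it (bot.tips_ahead is the distance from the TCP to the fingertips, in m); z points along the fingers, y is the line along which they close (so a half turn about z gives the same grasp; the last joint's range is limited). The gripper opens to 88 mm and grips with 3 to 60 N. Pads are 20 mm wide; open, the fingers measure 115 mm over their backs; the gripper's body (75 mm by 178 mm) begins 61 mm behind the grasp point.
Start: joints at [-1.238, 0.411, -0.013, 1.596, 0.006, 1.134, -0.082], TCP at [0.244, 0.575, 0.248] pointing down, gripper open.
Joint ranges: [-2.95, 2.95], [-0.29, 1.99], [-1.47, 1.44], [0.14, 2.54], [-1.03, 4.17], [0.13, 1.85], [-2.86, 2.86]. Speed limits (rad/s): [2.39, 2.39, 3.01, 3.01, 3.14, 3.14, 3.14].

### API

Orientations are given as a 3x3 rotation matrix whose columns are the frame's x, y, z axes.
In Python, from rig import bot, imaging, models, telemetry gives the robot as it stands. The module is installed in compiled form; this text tells all that it offers. Calls block until the motion is done:
- bot.move_pose(position, orientation): joint-space move of the TCP to a pose.
- bot.move_linear(position, orientation=None, max_speed=0.15): straight line of the TCP; orientation=None keeps the orientation; max_speed is the mean speed in m/s.
- bot.move_joints(angles): joint-space move.
- bot.open_jaws() and bot.close(grip_force=None): open the fingers fully, or close them until they stop; grip_force is the grip in N (None keeps the last).
- bot.wait(seconds).
- bot.solve_ik(position, orientation): joint angles nearest the present ones, or None.
- imaging.get_image(name): name is "scene" or "side" or "wrist"; returns a dict with "color" (480x640x3 uint8, red, green, blue), "fx", "fy", "cx", "cy" (pixels), "xyz" and "orientation" of the camera in the world; the wrist camera has in their place "mount" (4x4, takes a point from camera to tool coordinates, whose origin is the TCP and whose axes are the flange's). Camera axes: x right, y down, z forward; pixel columns grow to the right and rows downward; lengths in m; the calibration is good to about 2 mm. The wrist camera is an equidistant fisheye: a pixel r from the principal point sees the ray r / f radians off the axis. A picture is of the moment at which its call begins: read the wrist's pose just before it. There is no depth.
A pose or a line that the arm cannot do raises bot.Unreachable and nothing moves.
- bot.finish_job(): hands the job in; it is judged then, once.
Trained networks look in a picture, given as the dict that the camera call returned (one of the last four; its "shot" number tells which), for a name from the list of things; names that differ only in an ending like _2 or _b are one class to them, and where a whole thing is asked for, a point or a joint stands for the part that bears it (a point fixed in the world has none). Each returns a list of dicts, best first, with "p" (0 to 1); they miss things now and then, are a little off and sometimes report something else, mostly with a low value. They report only what shows in the picture. A call takes as long as a camera call. They do not tell look-alikes from the thing itself.
- models.recognise(query, picture): "at" ([row, column] in pixels, amid what is visible of it).
Readings, each from a call of its own:
- telemetry.read_time(): time.
- telemetry.read_joints(): joint angles.
- telemetry.read_qd(): joint speeds.
- telemetry.read_tau(): joint torques, N m.
- telemetry.read_ee_pos(): TCP position.
- telemetry.read_tcp_rot(): TCP orientation.
- telemetry.read_force(): force on the tool from outside, world axes, zero at the start.
- telemetry.read_wrist_torque(): the same for the moment, N m.
- telemetry.read_width(): finger opening in m.
- telemetry.read_gripper_force(): force on a finger pad.
Only numpy, scipy, OpenCV 4.12 (cv2) and the standard library are available. Lean on these libraries where they do the work, as an engineer would, in place of code of your own. Each camera call takes 0.05 s, during which the arm holds its last target. There are 200 camera calls.

## Working session

There is one attempt and no reset: what is moved stays moved. The work goes in short steps, each a Python script; the robot and the scene stay as the last script left them, time stands still between calls to the robot, and variables do not carry over. Pictures are saved under pics/ and viewed, at most 10 in all, crops included, and the job is handed in when it is done.

```bash
mkdir -p pics; cat > h.py <<'E'
import numpy as np, cv2
from rig import bot, imaging, models, telemetry as T
def ray(im,at):
    d=np.array([(at[1]-im['cx'])/im['fx'],(at[0]-im['cy'])/im['fy'],1.])
    d=np.array(im['orientation'])@d
    return np.array(im['xyz']),d/np.linalg.norm(d)
def tri(rs):
    A=sum(np.eye(3)-np.outer(d,d) for c,d in rs);b=sum((np.eye(3)-np.outer(d,d))@c for c,d in rs)
    p=np.linalg.solve(A,b);return p,[float(np.linalg.norm(np.cross(p-c,d))) for c,d in rs]
def onz(r,z): c,d=r; return c+d*(z-c[2])/d[2]
def proj(im,p):
    q=np.array(im['orientation']).T@(np.array(p)-np.array(im['xyz']));return np.array([im['cy']+im['fy']*q[1]/q[2],im['cx']+im['fx']*q[0]/q[2]])
E
python3 - <<'E'
from h import *
ims={n:imaging.get_image(n) for n in('scene','side')}
for n,im in ims.items():
    cv2.imwrite(f'pics/{n}.png',im['color'][...,::-1])
    print(n,im['fx'],im['cx'],im['cy'],np.round(im['xyz'],3),np.round(im['orientation'],3).tolist())
    for q in('caddy','rack_front','lid_mid','tub_rib','tub_foot','lever_m_knob','bowl','spice_jar','can','mug','sauce','pepper_mill'):
        print(' ',q,[(round(r['p'],2),np.round(r['at']).astype(int).tolist()) for r in models.recognise(q,im)[:5]])
print(T.read_time())
E
```

```text
scene 485.79509517376874 321.94613834485097 236.0055966894711 [1.081 0.281 1.128] [[-0.371, 0.77, -0.52], [0.929, 0.304, -0.213], [-0.006, -0.562, -0.827]]
  caddy [(0.74, [310, 284]), (0.23, [359, 461])]
  rack_front [(0.66, [310, 285])]
  lid_mid [(0.73, [305, 283]), (0.3, [260, 267])]
  tub_rib [(0.88, [293, 441]), (0.8, [321, 513]), (0.76, [240, 502])]
  tub_foot [(0.62, [238, 507]), (0.59, [287, 440]), (0.25, [363, 463])]
  lever_m_knob [(0.47, [269, 264])]
  bowl [(0.71, [214, 222])]
  spice_jar [(0.57, [341, 416])]
  can [(0.59, [259, 170])]
  mug [(0.96, [242, 134])]
  sauce [(0.93, [361, 462]), (0.51, [310, 287]), (0.19, [271, 291])]
  pepper_mill [(0.94, [372, 369])]
side 598.4293834820021 326.50406140283343 245.07422012918627 [-0.414 -1.011  1.156] [[0.761, -0.385, 0.522], [-0.649, -0.447, 0.615], [-0.004, -0.807, -0.59]]
  caddy []
  rack_front [(0.78, [258, 374])]
  lid_mid [(0.83, [262, 371])]
  tub_rib [(0.86, [214, 230]), (0.61, [237, 259]), (0.61, [243, 380]), (0.33, [346, 486]), (0.32, [261, 373])]
  tub_foot [(0.95, [235, 259]), (0.66, [243, 200])]
  lever_m_knob []
  bowl [(0.66, [342, 395])]
  spice_jar [(0.59, [221, 300])]
  can [(0.87, [316, 452])]
  mug [(0.86, [348, 487])]
  sauce [(0.75, [195, 280])]
  pepper_mill [(0.83, [215, 339])]
1.3
```

View pics/scene.png

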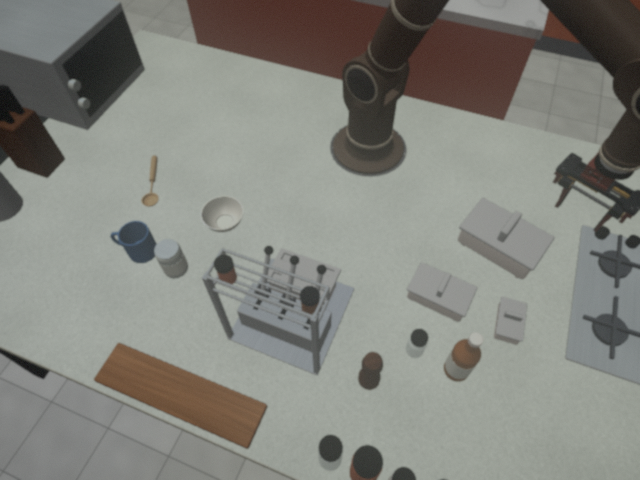

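View pics/side.png

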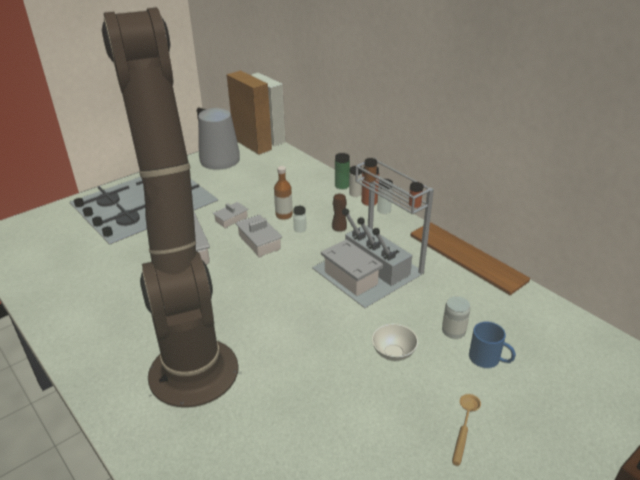

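The scene shows three tubs: large at (238,505), middle at (290,440) and small at (320,511). The caddy is around (300,285), with knobs at about (251,268), (260,294) and (269,321). In the side view the middle tub is at (235,260) and the caddy at (260,370). I'll zoom in on both.

```bash
python3 - <<'E'
from h import *
a=cv2.imread('pics/scene.png')[225:385,195:365]; b=cv2.imread('pics/side.png')[175:305,305:445]; c=cv2.imread('pics/scene.png')[250:330,395:490]; d=cv2.imread('pics/side.png')[205:265,225:295]
z=lambda i,w,h:cv2.resize(i,(w,h),interpolation=cv2.INTER_CUBIC)
top=np.hstack([z(a,372,350),z(b,377,350)]);bot2=np.hstack([z(c,285,240),z(d,280,240)])
bot2=np.pad(bot2,((0,0),(0,top.shape[1]-bot2.shape[1]),(0,0)))
cv2.imwrite('pics/crop.png',np.vstack([top,bot2]))
E
```

```text
(no output)
```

View pics/crop.png

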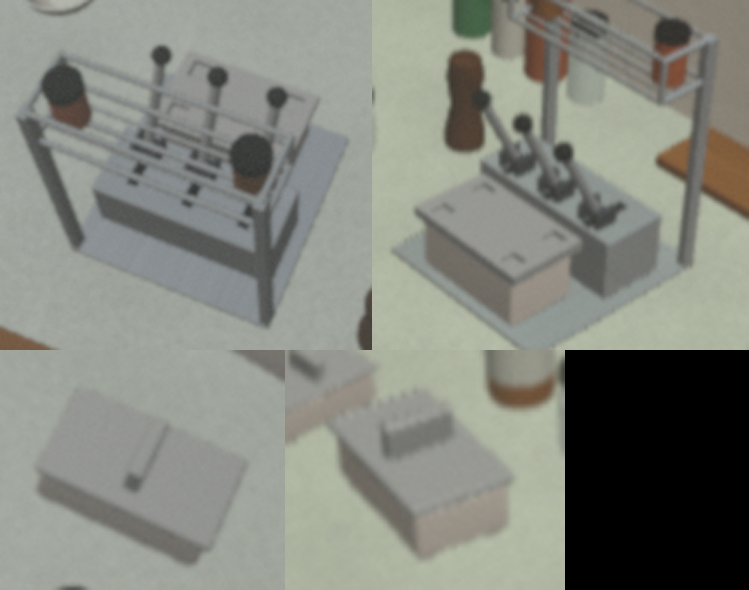

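```bash
cat > fit.py <<'E'
from h import *
from scipy.optimize import least_squares
ims={n:imaging.get_image(n) for n in('scene','side')}
S1=lambda x,y:(225+y/2.188,195+x/2.188)
S2=lambda x,y:(175+y/2.693,305+(x-372)/2.693)
S3=lambda x,y:(250+(y-350)/3,395+x/3)
S4=lambda x,y:(205+(y-350)/4,225+(x-285)/4)
C=[('scene',S1(162,55),(.028,-.065,.199)),('scene',S1(218,77),(.028,0,.199)),('scene',S1(277,97),(.028,.065,.199)),
('side',S2(483,99),(.028,.065,.199)),('side',S2(523,123),(.028,0,.199)),('side',S2(563,152),(.028,-.065,.199)),
('side',S2(417,211),(-.05,.082,.085)),('side',S2(512,277),(-.05,-.082,.085)),('side',S2(580,240),(.05,-.082,.085)),
('scene',S1(320,97),(-.05,.082,.085)),('scene',S1(188,52),(-.05,-.082,.085)),
('scene',S1(78,247),(.185,-.115,0.003)),('scene',S1(265,322),(.185,.115,0.003))]
B=[('scene',S3(*p)) for p in((85,388),(245,462),(210,548),(37,468))]+[('side',S4(*p)) for p in((328,425),(512,475),(415,517),(425,390))]
def fit(C,x0):
    def f(p):
        c,s=np.cos(p[2]),np.sin(p[2])
        return np.concatenate([proj(ims[n],(p[0]+c*m[0]-s*m[1],p[1]+s*m[0]+c*m[1],m[2]))-at for n,at,m in C])
    r=least_squares(f,x0,loss='soft_l1');return r.x,np.round(f(r.x).reshape(-1,2),1)
if __name__=='__main__':
    print(fit(C,[.6,-.1,0]))
    P=[(n,onz(ray(ims[n],at),.062)) for n,at in B]
    for n,p in P:print(n,p.round(3))
    for n in('scene','side'):
        q=np.array([p for m,p in P if m==n],np.float32)[:,:2];print(cv2.minAreaRect(q),q.mean(0))
    for q,a,b in(('bowl',(214,222),(342,395)),('jar',(341,416),(221,300)),('can',(259,170),(316,452)),('mug',(242,134),(348,487)),('sauce',(361,462),(195,280)),('mill',(372,369),(215,339)),('rib',S3(152,445),S4(417,428)),('big',(240,502),(214,200)),('small',(320,511),(212,231))):
        print(q,tri([ray(ims['scene'],a),ray(ims['side'],b)]))
E
python3 fit.py
```

```text
(array([ 0.55167361,  0.01051125, -0.01511722]), array([[ 0.5, -0.1],
       [-0.2,  0.4],
       [ 0.3,  0.3],
       [ 0.4, -1. ],
       [ 1. , -0.9],
       [ 0.2, -0.1],
       [-2.4, -0.4],
       [-0.2,  1. ],
       [-0.5,  1.4],
       [ 0.5, -0.6],
       [-0.1, -0.2],
       [-1.1, -0.5],
       [-0.1,  0.2]]))
scene [0.393 0.278 0.062]
scene [0.413 0.419 0.062]
scene [0.5   0.409 0.062]
scene [0.482 0.262 0.062]
side [0.407 0.412 0.062]
side [0.478 0.258 0.062]
side [0.387 0.262 0.062]
side [0.497 0.403 0.062]Traceback (most recent call last):
  File "fit.py", line 24, in <module>
    q=np.array([p for m,p in P if m==n],np.float32)[:,:2];print(cv2.minAreaRect(q),q.mean(0))
                                                                ~~~~~~~~~~~~~~~^^^
cv2.error: OpenCV(4.12.0) /io/opencv/modules/imgproc/src/convhull.cpp:143: error: (-215:Assertion failed) total >= 0 && (depth == CV_32F || depth == CV_32S) in function 'convexHull'
```

```bash
sed -i '/for n in(.scene.,.side.):$/,+1d' fit.py; cat > lev.py <<'E'
from h import *
CP=np.array([.5517,.0105]);YW=-.0151
Rc=np.array([[np.cos(YW),-np.sin(YW),0],[np.sin(YW),np.cos(YW),0],[0,0,1]])
W=lambda p:Rc@np.array(p)+np.array([*CP,0])
TL=np.radians(35);s,c=np.sin(TL),np.cos(TL)
xf=np.array([c,0,s]);zt=np.array([s,0,-c])       # forward perp, finger direction (caddy axes)
def ori(sgn=1): x=sgn*xf; return Rc@np.column_stack([x,np.cross(zt,x),zt])
def tcp(th,y,back=0,r=.102):
    f=-np.pi/6+th;u=np.array([np.sin(f),0,np.cos(f)]);n=np.array([np.cos(f),0,-np.sin(f)])
    corner=np.array([.088,y,.095])+r*u-(.006+back)*n
    return W(corner-.010*xf-.025*zt)
E
python3 fit.py | tail -9; python3 - <<'E'
from lev import *
q0=T.read_joints();print(bot.tips_ahead,T.read_force())
for sg in(1,-1):
  for th,b in((0,.03),(0,0),(.5,0),(.98,0)):
    q=bot.solve_ik(tcp(th,0,b),ori(sg));print(sg,th,tcp(th,0,b).round(3),None if q is None else np.round(q,2))
E
```

```text
bowl (array([ 0.43163014, -0.28640382,  0.04093848]), [0.00018588286880502869, 0.00018588286880490113])
jar (array([0.59513849, 0.31705132, 0.03939682]), [0.0018873545341189194, 0.0018873545341189203])
can (array([ 0.61355648, -0.33058557,  0.05295574]), [0.006714566587477637, 0.006714566587477846])
mug (array([ 0.59888761, -0.45753961,  0.04084631]), [0.005107297274877264, 0.005107297274876877])
sauce (array([0.61172614, 0.43118688, 0.07713074]), [0.008586839746929767, 0.008586839746929815])
mill (array([0.70764068, 0.2413448 , 0.05139361]), [0.0022776321039628383, 0.0022776321039626535])
rib (array([0.44169766, 0.34022282, 0.08259109]), [0.0038583800532510687, 0.00385838005325095])
big (array([0.30133379, 0.44188306, 0.12985363]), [0.0007915573100764268, 0.00079155731007621])
small (array([0.45462246, 0.51840819, 0.03501041]), [0.0001610961138543123, 0.00016109611385426933])
0.025 [0.81117117 0.21060089 0.00539287]
1 0 [0.535 0.011 0.18 ] None
1 0 [0.561 0.01  0.195] [-0.16  0.14 -0.01  2.3   0.79  0.15 -2.51]
1 0.5 [0.609 0.01  0.212] [-0.65  0.2   0.58  2.21 -0.19  0.16 -1.52]
1 0.98 [0.657 0.009 0.204] [-0.59  0.3   0.56  2.11 -0.49  0.18 -1.23]
-1 0 [0.535 0.011 0.18 ] [ 0.03  0.13 -0.22  2.35  1.22  0.15  0.2 ]
-1 0 [0.561 0.01  0.195] [-0.32  0.13  0.17  2.31  0.67  0.13  0.76]
-1 0.5 [0.609 0.01  0.212] [-0.39  0.18  0.27  2.2   0.22  0.17  1.21]
-1 0.98 [0.657 0.009 0.204] [-0.37  0.27  0.28  2.1   0.01  0.17  1.43]
```

```bash
python3 - <<'E'
s=open('lev.py').read()
i=s.index('TL=')
open('lev.py','w').write(s[:i]+'''SG=-1
def pose(th,y,back=0,r=.102,up=0):
    TL=np.radians(24+8*np.clip(th,0,.96)/.96);s,c=np.sin(TL),np.cos(TL)
    xf=np.array([c,0,s]);zt=np.array([s,0,-c])
    f=-np.pi/6+th;u=np.array([np.sin(f),0,np.cos(f)]);n=np.array([np.cos(f),0,-np.sin(f)])
    p=np.array([.088,y,.095+up])+r*u-(.006+back)*n-.010*xf-.025*zt
    return W(p),Rc@np.column_stack([SG*xf,np.cross(zt,SG*xf),zt])
def go(*a,v=.15,**k): bot.move_linear(*pose(*a,**k),max_speed=v)
def push(y,lim=9):
    """sweep the lever; returns last th, whether fully thrown"""
    go(0,y,.035);f0=np.array(T.read_force());log=[]
    go(0,y,.014,v=.08)
    for th in np.r_[-.06:.22:.022,.25:.96:.07,.96,.98,.995]:
        go(th,y,v=.06);f=np.array(T.read_force())-f0
        f=float(-(Rc.T@f)[0]);log.append((round(float(th),2),round(f,1)))
        if f>lim: break
    print(y,log,T.read_time())
    go(th,y,.035);return th,th>.9
''')
E
python3 - <<'E'
from lev import *
ok=True
for y in(-.065,0,.065):
  for th,b,u in((0,.035,.08),(0,.035,0),(0,0,0),(.5,0,0),(.995,0,0),(.995,.035,0)):
    q=bot.solve_ik(*pose(th,y,b,up=u))
    if y==0 or q is None:print(y,th,b,u,None if q is None else np.round(q,2))
q=bot.solve_ik(*pose(0,0,.035,up=.08))
print(q)
bot.close(10);bot.move_pose(*pose(0,0,.035,up=.08))
print(T.read_time(),T.read_joints(),T.read_force())
E
```

```text
0 0 0.035 0.08 [-0.77  0.01  0.63  2.15  0.11  0.57  1.34]
0 0 0.035 0 [-0.57  0.15  0.46  2.24 -0.03  0.35  1.45]
0 0 0 0 [-0.58  0.18  0.49  2.16 -0.08  0.41  1.51]
0 0.5 0 0 [-0.53  0.21  0.46  2.11 -0.11  0.36  1.55]
0 0.995 0 0 [-0.37  0.28  0.29  2.05 -0.05  0.26  1.49]
0 0.995 0.035 0 [-0.5   0.21  0.43  2.11 -0.08  0.28  1.52]
[-0.76508579  0.00512967  0.6273829   2.15427945  0.10960658  0.57142766
  1.33750262]
5.1083 [-0.76568038  0.00558505  0.62651861  2.15375498  0.10952231  0.57150631
  1.33716446] [ 0.78309385  0.15459387 -0.22056285]
```

```bash
sed -i 's/.22:.022/.235:.015/' lev.py; python3 - <<'E'
from lev import *
print(push(0)); print(T.read_time(),T.read_force())
im=imaging.get_image('scene');cv2.imwrite('pics/s2.png',cv2.resize(im['color'][200:380,190:370,::-1],(600,600),interpolation=cv2.INTER_CUBIC))
E
```

```text
0 [(-0.06, 0.0), (-0.04, 0.1), (-0.03, 0.8), (-0.01, 0.7), (0.0, -0.2), (0.01, 1.3), (0.03, 2.1), (0.04, 4.5), (0.06, 6.0), (0.08, 6.4), (0.09, 9.2)] 8.9833
(np.float64(0.09), np.False_)
9.3667 [ 0.31134865 -0.04550221  0.66777829]
```

View pics/s2.png

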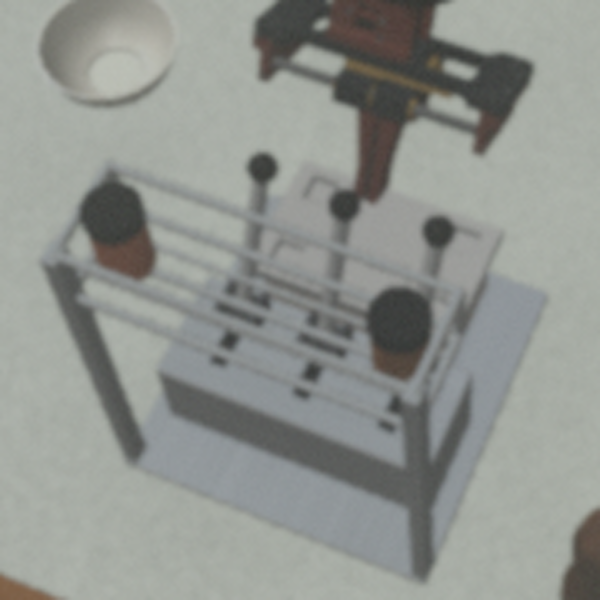

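Middle lever: the force climbed and its knob moved slightly, to about (261.5,293.2) in full-image pixels, while the other two stayed put. I'll compute its angle from that pixel.

```bash
cat >> lev.py <<'E'
def knob(th,y):
    f=-np.pi/6+th;return W([.088+.12*np.sin(f),y,.095+.12*np.cos(f)])
def angles(im,hint=(0,0,0)):
    """dark blob nearest along each knob's arc"""
    g=cv2.GaussianBlur(im['color'].max(2).astype(float),(0,0),1.5);out=[]
    ths=np.linspace(-.05,1.0,106)
    for y in(-.065,0,.065):
        px=np.array([proj(im,knob(t,y)) for t in ths],np.float32)
        v=cv2.remap(g.astype(np.float32),px[:,1:2].copy(),px[:,0:1].copy(),1)[:,0]
        m=v<v.min()+12; out.append((round(float(ths[m].mean()),3),round(float(v.min())),round(float(np.ptp(ths[m])),2)))
    return out
E
python3 - <<'E'
from lev import *
im=imaging.get_image('scene')
for t in(0,.1,.2,.4,.96):print(t,proj(im,knob(t,0)).round(1))
print(angles(im)); print(angles(imaging.get_image('side')))
E
```

```text
0 [260.  295.1]
0.1 [262.5 292.9]
0.2 [265.5 290.7]
0.4 [272.9 286.1]
0.96 [300.3 273.3]
[(0.01, 70, 0.12), (0.05, 65, 0.2), (0.483, 62, 0.88)]
[(-0.005, 69, 0.07), (0.105, 64, 0.31), (0.075, 84, 0.25)]
```

```bash
sed -i 's/lim=9/lim=13/' lev.py; python3 - <<'E'
from lev import *
print(push(0)); im=imaging.get_image('scene');print(T.read_time(),angles(im))
E
```

```text
0 [(-0.06, 1.2), (-0.04, 0.9), (-0.03, 0.9), (-0.01, 1.2), (0.0, 0.1), (0.01, 0.4), (0.03, 3.8), (0.04, 5.3), (0.06, 6.0), (0.08, 8.6), (0.09, 9.3), (0.1, 12.5), (0.12, 15.0)] 13.4667
(np.float64(0.12), np.False_)
13.9 [(0.01, 70, 0.12), (0.045, 65, 0.19), (0.483, 62, 0.88)]
```

```bash
sed -i 's/np.r_\[-.06:/np.r_[0:/' lev.py; python3 - <<'E'
from lev import *
print(push(-.065)); im=imaging.get_image('scene');print(T.read_time(),angles(im))
cv2.imwrite('pics/s3.png',cv2.resize(im['color'][200:380,190:370,::-1],(600,600),interpolation=cv2.INTER_CUBIC))
E
```

```text
-0.065 [(0.0, -0.1), (0.01, 0.5), (0.03, -0.1), (0.04, 0.4), (0.06, 1.4), (0.07, 0.6), (0.09, -0.1), (0.1, 0.4), (0.12, 1.0), (0.14, 0.7), (0.15, 0.2), (0.16, 0.8), (0.18, 0.7), (0.2, 0.1), (0.21, 1.1), (0.22, -0.4), (0.25, 0.2), (0.32, 0.4), (0.39, -1.0), (0.46, -0.3), (0.53, 0.0), (0.6, 0.2), (0.67, 0.5), (0.74, 0.8), (0.81, -0.4), (0.88, -0.0), (0.95, 7.1), (0.96, 11.8), (0.98, 25.2)] 22.45
(np.float64(0.98), np.True_)
22.8833 [(0.364, 80, 0.34), (0.075, 66, 0.15), (0.483, 63, 0.88)]
```

View pics/s3.png

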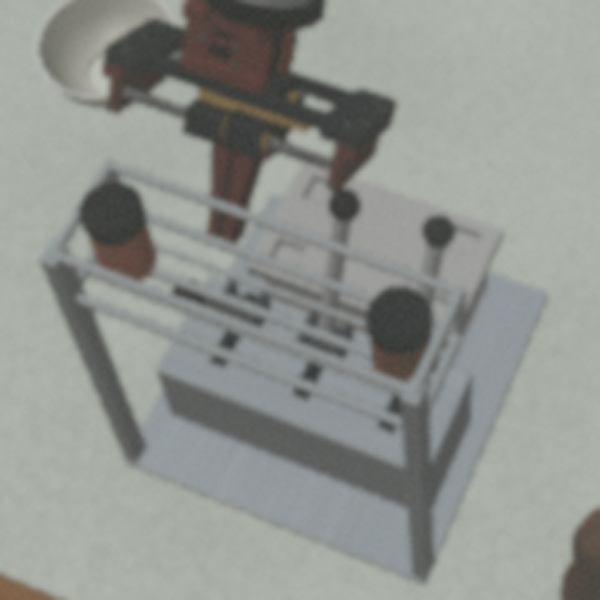

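The -y lever is now back: its knob is gone from the front row and hidden under the rack at about (291,188). Middle next.

```bash
sed -i 's/np.r_\[.*\]:/np.r_[.02:.26:.03,.38,.5,.62,.74,.86,.93,.955,.97]:/; s/if f>lim/if f>(lim if th<.9 else 18)/; s/lim=13/lim=9/; s/v=.06)/v=.1)/' lev.py; python3 - <<'E'
from lev import *
go(.5,-.065,.05);r=push(0);print(r)
if not r[1]: print(push(.065))
elif T.read_time()<40: print(push(.065))
im=imaging.get_image('scene');print(T.read_time(),angles(im))
cv2.imwrite('pics/s4.png',cv2.resize(im['color'][200:380,190:370,::-1],(600,600),interpolation=cv2.INTER_CUBIC))
E
```

```text
0 [(0.02, -0.0), (0.05, 4.4), (0.08, 7.2), (0.11, 11.5)] 25.6083
(np.float64(0.11000000000000001), np.False_)
0.065 [(0.02, 0.2), (0.05, 0.6), (0.08, 0.6), (0.11, -0.3), (0.14, -0.7), (0.17, -0.0), (0.2, -0.2), (0.23, -0.7), (0.26, -0.1), (0.38, -0.8), (0.5, -0.4), (0.62, -0.3), (0.74, -0.4), (0.86, -0.4), (0.93, 0.0), (0.95, 9.4), (0.97, 19.1)] 31.3833
(np.float64(0.97), np.True_)
31.8167 [(0.925, 100, 0.05), (0.075, 61, 0.15), (0.65, 59, 0.36)]
```

View pics/s4.png

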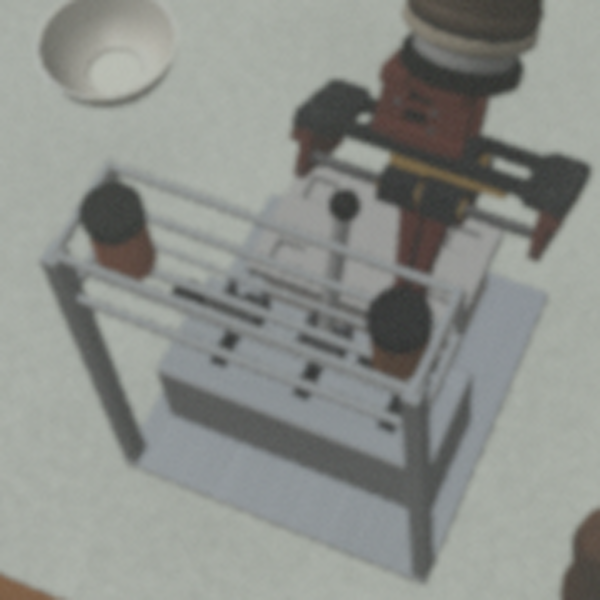

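```bash
python3 - <<'E'
from lev import *
go(.5,.065,.06);r=push(0);print(r)
if r[1]:
    go(.45,0,.05,v=.25);go(0,0,.06,up=.1,v=.25)
    yaw=-.13;best=None;q0=np.array(T.read_joints())
    for sg in(1,-1):
        x=sg*np.array([np.cos(yaw),np.sin(yaw),0]);R=np.column_stack([x,np.cross([0,0,-1],x),[0,0,-1]])
        q=bot.solve_ik([.444,.339,.24],R)
        if q is not None and (best is None or abs(q-q0).max()<best[0]):best=(abs(q-q0).max(),sg,R,q)
    print(best)
    bot.move_joints(best[3]);bot.open_jaws()
    p=T.read_ee_pos();R=T.read_tcp_rot();im=imaging.get_image('wrist');s=imaging.get_image('scene')
    np.savez('w.npz',p=p,R=R,m=im['mount'],k=[im['fx'],im['cx'],im['cy']])
    cv2.imwrite('pics/w.png',im['color'][...,::-1])
    cv2.imwrite('pics/s5.png',s['color'][...,::-1])
    print([(round(r['p'],2),np.round(r['at'],1)) for r in models.recognise('tub_rib',im)],im['mount'],im['fx'],p,R)
print(T.read_time())
E
```

```text
0 [(0.02, -0.2), (0.05, 0.9), (0.08, 0.7), (0.11, 1.6), (0.14, 0.7), (0.17, 1.0), (0.2, 1.2), (0.23, 1.2), (0.26, -0.0), (0.38, 0.9), (0.5, 0.3), (0.62, 0.7), (0.74, 0.4), (0.86, 0.4), (0.93, 0.3), (0.95, 9.1), (0.97, 18.9)] 37.9083
(np.float64(0.97), np.True_)
(np.float64(0.45740931761513737), -1, array([[-0.99156189,  0.12963414,  0.        ],
       [ 0.12963414,  0.99156189,  0.        ],
       [-0.        ,  0.        , -1.        ]]), array([-1.01083632,  0.31015475,  0.34372696,  1.78835295, -0.11797021,
        1.06314598,  0.816019  ]))
[(0.91, array([ 22.5, 435.3])), (0.58, array([198.2, 487.7])), (0.57, array([215.7, 316.5])), (0.31, array([300.7,  98.3]))] [[ 1.05038561e-03 -9.59532939e-01 -2.81594452e-01  7.64924492e-02]
 [ 9.99999388e-01  9.10265645e-04  6.28404053e-04  8.74252304e-04]
 [-3.46648632e-04 -2.81594940e-01  9.59533308e-01 -1.38039060e-01]
 [ 0.00000000e+00  0.00000000e+00  0.00000000e+00  1.00000000e+00]] 371.64829954431775 [0.44397782 0.33897378 0.23997861] [[-9.91563823e-01  1.29619379e-01 -4.57627673e-05]
 [ 1.29619381e-01  9.91563822e-01 -6.09486188e-05]
 [ 3.74765824e-05 -6.63661870e-05 -9.99999997e-01]]
41.975
```

View pics/w.png

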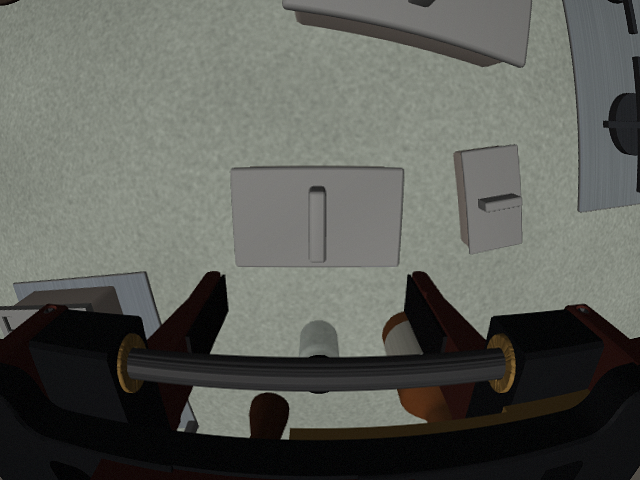

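View pics/s5.png

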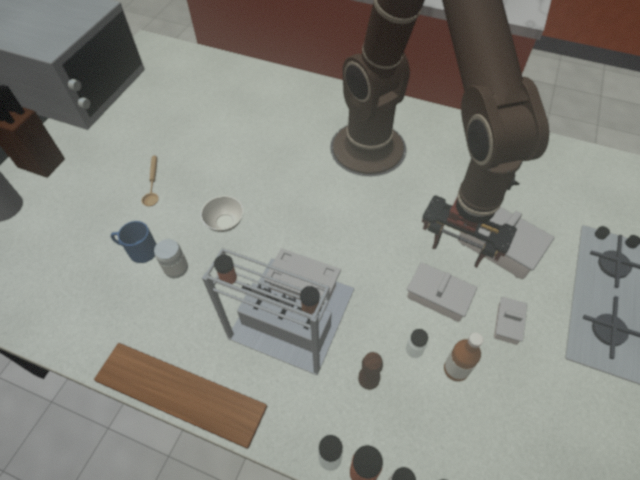

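The scene shows all three levers thrown. In the wrist view the lid corners of the middle tub are at (168,231), (168,404), (266,399) and (267,236), with the rib at column 317.

```bash
python3 - <<'E'
from h import *
w=np.load('w.npz');f,cx,cy=w['k'];m=w['m']
def back(r,c,z):
    v=np.array([c-cx,r-cy]);n=np.hypot(*v);th=n/f
    d=np.r_[v/n*np.sin(th),np.cos(th)];d=w['R']@(m[:3,:3]@d);o=w['R']@m[:3,3]+w['p']
    return o+d*(z-o[2])/d[2]
P=np.array([back(r,c,.062) for r,c in((168,231),(168,404),(266,399),(267,236))]);print(P.round(4))
print(P.mean(0),np.linalg.norm(np.roll(P,-1,0)-P,axis=1))
l=(P[1]+P[2]-P[0]-P[3]);print('yaw',np.arctan2(-l[0],l[1]))
s=(P[0]+P[1]-P[2]-P[3]);print('yaw',np.arctan2(s[1],s[0]))
a,b=back(187,317,.092),back(262,317,.077);print(a,b)
from lev import Rc,W
for sg in(-1,):
  x=sg*Rc[:,0];R=np.column_stack([x,np.cross([0,0,-1],x),[0,0,-1]])
  for z in(.149,.22): print(bot.solve_ik(W([0,0,z]),R))
E
```

```text
[[0.3916 0.2728 0.062 ]
 [0.4108 0.4214 0.062 ]
 [0.5006 0.4104 0.062 ]
 [0.4821 0.2605 0.062 ]]
[0.44629214 0.34127214 0.062     ] [0.14979735 0.09051924 0.15112143 0.09137849]
yaw -0.12556202940050581
yaw 3.013371621815313
[0.41370752 0.34485893 0.092     ] [0.48084988 0.33626003 0.077     ]
[-0.45808653  0.4187404   0.45589042  1.905274   -0.23639116  0.87008198
  1.67286871]
[-0.49575414  0.33208712  0.49416772  1.83545631 -0.18260375  1.01889246
  1.62753507]
```

```bash
python3 - <<'E'
from lev import *
x=-Rc[:,0];R=np.column_stack([x,np.cross([0,0,-1],x),[0,0,-1]])
bot.move_pose(W([0,0,.28]),R);bot.wait(.1)
p=T.read_ee_pos();R=T.read_tcp_rot();im=imaging.get_image('wrist')
m=np.array(im['mount']);np.savez('w2.npz',p=p,R=R,m=m,k=[im['fx'],im['cx'],im['cy']])
cv2.imwrite('pics/w2full.png',im['color'][...,::-1])
cr=im['color'][130:330,190:450,::-1]
cv2.imwrite('pics/w2.png',cv2.resize(cr,(780,600),interpolation=cv2.INTER_CUBIC))
print(T.read_time(),R.round(3).tolist())
E
```

```text
43.4333 [[-1.0, 0.013, -0.001], [0.013, 1.0, 0.0], [0.001, 0.0, -1.0]]
```

View pics/w2.png

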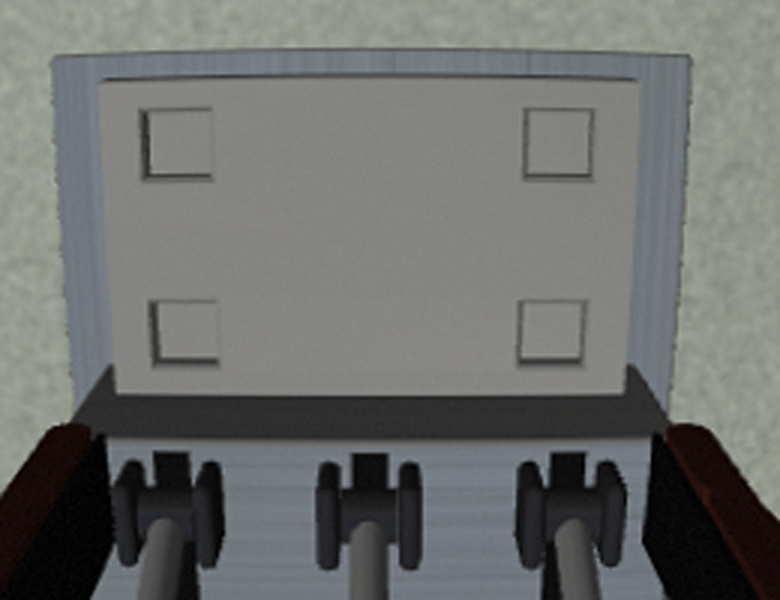

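The lid fills the wrist view. In crop pixels the recess rims are centred at (177,144.5), (559,144), (184.5,332.5) and (552,332). I'll refine the lid pose from those, then grasp, carry over and hover with a check.

```bash
python3 - <<'E'
from lev import *
w=np.load('w2.npz');f,cx,cy=w['k'];m=w['m']
def back(r,c,z):
    v=np.array([c-cx,r-cy]);n=np.hypot(*v);th=n/f
    d=np.r_[v/n*np.sin(th),np.cos(th)];d=w['R']@(m[:3,:3]@d);o=w['R']@m[:3,3]+w['p']
    return o+d*(z-o[2])/d[2]
P=np.array([back(130+y/3-1/3,190+x/3-1/3,.085) for x,y in((177,144.5),(559,144),(184.5,332.5),(552,332))])
M=np.array([(-.03,-.058),(-.03,.058),(.03,-.058),(.03,.058)])
l=P[1]+P[3]-P[0]-P[2];s=P[2]+P[3]-P[0]-P[1]
yw=np.arctan2(-l[0],l[1]);c=P.mean(0);print(P.round(4),c,yw,np.arctan2(s[1],s[0]),np.linalg.norm(l)/4,np.linalg.norm(s)/4)
np.savez('lid.npz',c=c[:2],yaw=yw)
# grasp
def R(yaw):
    x=-np.array([np.cos(yaw),np.sin(yaw),0]);return np.column_stack([x,np.cross([0,0,-1],x),[0,0,-1]])
ty=-.1262;t=[.4465,.3412]
bot.move_pose([*t,.20],R(ty))
f0=np.array(T.read_force())
bot.move_linear([*t,.092],R(ty),max_speed=.12);print('down',T.read_force()-f0)
bot.close(25);print('w',T.read_width(),T.read_gripper_force(),T.read_force()-f0)
bot.move_linear([*t,.21],max_speed=.12);print('lift',T.read_force()-f0,T.read_width(),T.read_time())
im=imaging.get_image('wrist');cv2.imwrite('pics/held.png',im['color'][...,::-1])
E
```

```text
[[ 0.5187 -0.0474  0.085 ]
 [ 0.52    0.0683  0.085 ]
 [ 0.5783 -0.0483  0.085 ]
 [ 0.5795  0.0676  0.085 ]] [0.54909302 0.01005536 0.085     ] -0.01079671665969937 -0.012467340560747879 0.05790464910435074 0.02978533163969768
down [-1.48257871  0.34682845  0.77333891]
w 0.013634077383034408 24.999775886535645 [-0.95031276 -1.30899341  0.81258693]
lift [-0.51933638  0.14538634 -4.74604297] 0.013609947472994826 48.075
```

```bash
python3 - <<'E'
from lev import *
def R(yaw):
    x=-np.array([np.cos(yaw),np.sin(yaw),0]);return np.column_stack([x,np.cross([0,0,-1],x),[0,0,-1]])
yw=-.0116;c=np.array([.5491,.0102])
bot.move_linear([.50,.18,.24],R(-.06),max_speed=.2)
bot.move_linear([*c,.225],R(yw),max_speed=.2)
bot.move_linear([*c,.186],max_speed=.1);bot.wait(.2);f0=np.array(T.read_force());log=[]
for z in(.182,.180,.1785,.177,.1755,.174,.1725,.171,.1695):
    bot.move_linear([*c,z],max_speed=.03);f=np.array(T.read_force())-f0;log.append((z,f.round(1).tolist(),round(float(T.read_ee_pos()[2]),4)))
    if f[2]>5:break
for l in log:print(l)
print(T.read_time(),T.read_wrist_torque())
E
```

```text
(0.182, [-0.2, 0.5, 0.3], 0.1819)
(0.18, [0.7, -0.3, -1.0], 0.1798)
(0.1785, [0.4, 0.6, 0.2], 0.1784)
(0.177, [0.2, 0.0, -0.2], 0.1769)
(0.1755, [0.2, 1.2, 0.1], 0.1754)
(0.174, [1.2, 0.7, 0.1], 0.1739)
(0.1725, [0.2, -0.5, -0.3], 0.1724)
(0.171, [1.1, 0.7, -1.0], 0.1709)
(0.1695, [-2.3, -0.6, 7.8], 0.1704)
53.1917 [ 0.01796563  0.71826436 -0.05569064]
```

```bash
python3 - <<'E'
from lev import *
p=T.read_ee_pos();bot.move_linear([p[0],p[1],.1706],max_speed=.03)
bot.open_jaws();bot.move_linear([p[0],p[1],.26],max_speed=.12)
bot.move_linear([p[0]-.08,p[1]+.12,.34],max_speed=.2);bot.wait(.2)
print(T.read_time(),T.read_force())
a=imaging.get_image('scene')['color'][180:390,100:500,::-1];b=imaging.get_image('side')['color'][150:370,220:530,::-1]
z=lambda i,w,h:cv2.resize(i,(w,h),interpolation=cv2.INTER_CUBIC)
cv2.imwrite('pics/fin.png',np.hstack([z(a,400,210),np.zeros((210,400,3),np.uint8)]) if 0 else np.vstack([z(a,500,262),z(b,500,338)]))
E
```

```text
56.7083 [ 0.11129471  0.41232666 -0.58043659]
```

View pics/fin.png

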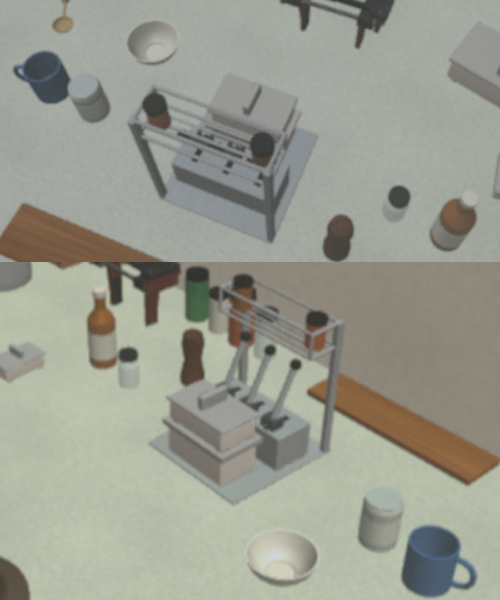

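The tub sits level on the lower one at about (210,430) in the picture. All three levers are back, everything else is standing, and the arm is clear.

```bash
python3 -c "
from h import *
print(bot.finish_job(),T.read_time())"
```

```text
the job is handed in; nothing more can be done
the job is handed in; nothing more can be done
```

The job is handed in: all three levers are fully back (order: y = -65, then +65, then the middle), the middle-sized tub is seated on the lower lid and released, nothing was knocked over, and the clock read about 57 s of the 72 s just before hand-in.

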